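Draw a button tray out of its bench rack with a pull hook

ROBOT

A 7-joint arm with a two-finger parallel gripper is mounted at the origin on the work surface. World frame = base frame: x ahead of the robot, y to its left, z up, the work surface at z = 0. Lengths are in mm, angles in rad, forces in N, time in s.
With the tool pointing down it reaches from about 350 to 900 mm from the base axis. Payload 7.2 kg.
Tool frame: the origin (TCP) lies midway between the tips of the shut fingers; the grasp point (between the pads) lies 19 mm behind it; z points along the fingers, y is the line along which they close (so a half turn about z gives the same grasp; the last joint's range is limited). The gripper opens to 88 mm and grips with 3 to 60 N. Pads are 20 mm wide; open, the fingers measure 115 mm over their backs; the gripper's body (75 mm by 178 mm) begins 61 mm behind the grasp point.
Start: joints at [1.266, 0.411, -0.013, 1.596, 0.006, 1.134, -0.082], TCP at [146.608, -607.565, 222.653] pointing down, gripper open.
Joint ranges: [-2.95, 2.95], [-0.29, 1.99], [-1.47, 1.44], [0.14, 2.54], [-1.03, 4.17], [0.13, 1.85], [-2.86, 2.86]. Speed limits (rad/s): [2.39, 2.39, 3.01, 3.01, 3.14, 3.14, 3.14].

INTERFACE

Orientations are given as a unit quaternion [w, x, y, z].
In Python, from cell import manip gives the robot as it stands.
- The arm moves only by the tool send_rows, never from a script. Its argument "plan" is a list that holds one entry, the list of rows, each a list of 7 numbers: the shift along the tool's x, y, z in units of 0.25 m (1.0 is 0.25 m), then the turn, a rotation vector about the tool's x, y, z in units of 0.5 rad (1.0 is 0.5 rad), then the opening, from 0 (shut) to 1 (fully open). A call has 1 to 10 rows; each row shifts and turns the commanded pose from where the row before left it, along the tool's axes as they then stand; what a row does not reach is not made up. A row lasts 1/8 s, in which the tool goes at most 62.5 mm and 10.7 degrees, less where a joint would pass 70% of its speed; a pose out of reach is approached as far as the arm can. A call with a number of a shift or a turn outside -1 to 1 is refused whole. A call with a gripper value outside its range is refused whole. The fingers move at their own pace and stop on an object; "force" is the grip in N (left out, the last holds). Time passes only in rows, so rows that do not move let the fingers close. It gives the time, the measured TCP pose, the force, the opening and the grip force at its end, in the units of the state.
- manip.observe(): the state, without advancing time (a new reading comes with each control period).
- manip.camera(name): name is "side" or "top" or "wrist"; returns the picture (420x560x3 uint8, blue, green, red); there is no depth.
- manip.camera_model(name): a dict with "K" (3x3 intrinsics, pixels), "origin" and "rotation" of the camera in the world. Camera axes: x right, y up, looking along -z (the intrinsics and any distortion apply to the point x, -y, -z); pixel columns grow to the right and rows downward; lengths in mm; the calibration is good to about 2 mm. A picture is of the moment at which its call begins: read the wrist's pose just before it. camera_model takes no time and is no camera call; for the wrist camera it gives the pose at the moment of the call.
- manip.job_done(): hands the job in; it is judged then, once.
The state is a dict: "t": time; "qpos": joint angles; "qd": joint speeds; "joint_torque": joint torques, N m; "ee_pos": TCP position; "ee_rot": TCP orientation; "contact_force": force on the tool from outside, world axes, zero at the start; "moment": the same for the moment, N m; "gripper_width": finger opening in mm; "grip_force": force on a finger pad.
Only numpy, scipy, OpenCV 4.12 (cv2) and the standard library are available. Lean on these libraries where they do the work, as an engineer would, in place of code of your own. Each camera call takes 0.05 s, during which the arm holds its last target. There are 200 camera calls.

TASK

Take the orange pull hook from the cork mat, put its prong down through the brass eye of the grey button tray, and gently drag the tray out along the rack with the hook until it is fully home against the two yellow stops. Then unhook it and stand the hook back on the cork mat, leaving the tray against the stops. Only the hook may touch the tray, with gentle pushes and pulls that stay under 15 N, and leave the tape roll, bead box and jar where they are.

Things in the scene. Friction and masses are not known exactly. Their poses are not given: they have to be found in the camera images.
- hook: pull hook standing upright on the mat, 0.16 kg: orange block handle 70 x 24 x 45 mm (x, y, z; grip across the 24). From its +x end, 36 mm up, a level steel shank 8 mm thick carries a round, flat-ended prong, 8 mm diameter, pointing straight down 85 mm ahead of the handle's centre, its end 4 mm above the handle's underside level. Origin: centre of the handle's underside; x towards the prong, z up
- tray: loose grey tray of buttons, 140 deep (x) x 170 wide (y) x 45 mm high, 0.5 to 1 kg, lying on the rack's floor; dragging it takes 2 to 5 N. Origin: centre of its underside; -x is its front, the way it comes out. From the front wall juts a level brass plate, 40 x 84 x 6 mm (x, y, z), its top 36 mm above the tray's underside, with the eye in its middle
- eye (a point): centre of the eye, a round through hole of 11 mm diameter, at the brass plate's top face: (-90, 0, 36) mm in the tray's frame, 48 mm above the table; 30 mm are clear between plate and rack floor
- rack: fixed blue rack, 268 deep (x) x 196 wide (y), front to -x, floor 12 mm thick. Origin: centre of the floor's underside. Back half (x 0 to 138 mm): walls and roof, 88 mm high. Open front half: side rails to 28 mm above the table. The tray has 3 mm of play each side. With the tray against the stops its origin is at x = -45 mm in this frame; it starts 85 to 100 mm further in
- mat: fixed cork mat 170 x 200 x 3 mm (x, y, z) on the table, on which the hook stands. Origin: centre of its underside
- tape: roll of white tape lying flat, 104 mm diameter, 24 mm high; a bystander. Origin: centre of its underside
- beadbox: white plastic bead box with compartments, 75 x 150 x 28 mm; a bystander. Origin: centre of its underside
- jar: white jar with a red cap, 52 mm diameter, 62 mm high; a bystander. Origin: centre of its underside
- stops (a point): point midway between the two yellow stop blocks at the rack's front, on the line that the tray's front wall meets: (-115, 0, 28) mm in the rack's frame, at the blocks' top. Rigid blocks, 15 mm thick, |y| from 48 to 88 mm; the brass plate and the hook pass over and between them
- aim (a point): where the centre of the prong's lower end would be if the shank were straight: (85, 0, 4) mm in the hook's frame, moving with the handle. The worn shank is bent sideways by an unmeasured angle up to 0.33 rad about a point 25 mm ahead of the handle's centre, so the real prong lies up to 19 mm to either side (+y or -y) of this point and up to 3 mm nearer the handle; in use the bend does not change
Not all that is in view belongs to the job. There is more than one size of the hook; the one meant has the size given above.

How it is judged (in metres and radians):
On the way, in this order (a step that is already met when the one before it is completed fails the run):
1. the hook's prong is down in the eye of the tray, its end below the brass plate (horizontal distance between aim and eye below 0.024 m and z of aim in the frame of eye below -0.007 m), for 0.2 s.
2. the tray has been dragged against the stops (within 2 mm) with the prong still in the eye (x of tray in the frame of rack below -0.043 m and horizontal distance between aim and eye below 0.024 m and z of aim in the frame of eye below -0.005 m), for 0.2 s.
At the end, for the whole second after the job is handed in: The tray lies flat on the rack floor, at rest, its front within 2 mm of the yellow stops; the hook stands upright (within 0.1 rad) and at rest with its handle's centre on the cork mat (x of tray in the frame of rack between -0.047 and -0.043 m and z of tray in the frame of rack below 0.015 m and angle between tray's own z axis and vertical below 0.05 rad and linear speed of each of tray, hook below 0.01 m/s and x of hook in the frame of mat between -0.085 and 0.085 m and y of hook in the frame of mat between -0.1 and 0.1 m and height (world z) of hook below 0.008 m and angle between hook's own z axis and vertical below 0.1 rad); the robot touches nothing.
It fails at once if the hook bears on the tray with more than 15 N (contact force between hook and tray above 15 N).
It fails at once if the fingers or the arm touch the tray (contact force between any of the fingers, the arm and tray above 0.5 N).
It fails at once if a bystander is moved by more than 15 mm (distance of any of tape, beadbox, jar from where it was at the start of the episode above 0.015 m).
It also fails if it takes over 72 s, if anything falls off the work surface, if the arm or the gripper's body presses on something with over 40 N, if the wrist force passes 120 N, or if a joint passes its speed limit or range.

## Working session

There is one attempt and no reset: what is moved stays moved. The work goes in short steps, Python scripts to look and compute and a tool call to move; the robot and the scene stay as the last step left them, time stands still between calls to the robot, and variables do not carry over. Pictures are saved under pics/ and viewed, at most 10 in all, crops included, and the job is handed in when it is done.

Besides the shell and the picture viewer there is one more tool, called after ">>>" by a JSON object that holds its "fn" and its "kwargs", one argument or row to a line. send_rows: Moves the arm, as the interface text tells. Shifts and turns lie within -1 to 1; 1 stands for 0.25 m of shift or 0.5 rad of turn. Its arguments: {"type":"object","properties":{"plan":{"type":"array"},"force":{"type":"number"}},"required":["plan"]}

```bash
mkdir -p pics
cat > h.py <<'E'
import numpy as np, cv2
from cell import manip
from scipy.spatial.transform import Rotation as R
def ray(m,u,v):
    K=np.array(m["K"]);d=np.linalg.inv(K)@[u,v,1.];d=np.array([d[0],-d[1],-d[2]])
    return np.array(m["origin"]),np.array(m["rotation"])@d
def at(m,u,v,z):
    o,d=ray(m,u,v);return (o+d*(z-o[2])/d[2]).round(1)
def proj(m,p):
    c=np.array(m["rotation"]).T@(np.array(p,float)-m["origin"]);q=np.array(m["K"])@[c[0],-c[1],-c[2]];return (q[:2]/q[2]).round(1)
E
python3 - <<'E'
from h import *
s=manip.observe();print(s)
for n in ("top","side"):
    m=manip.camera_model(n);print(n,m)
    cv2.imwrite(f"pics/{n}0.png",manip.camera(n))
E
```

```text
{'t': 0.0, 'qpos': array([ 1.26580693,  0.41188991, -0.01271965,  1.5970755 ,  0.00563047,
        1.13425417, -0.0822113 ]), 'qd': array([-3.25715539e-04,  8.93754319e-04,  2.51723915e-06, -1.27964877e-03,
        1.50775566e-03, -1.19506297e-03,  5.23390754e-04]), 'joint_torque': array([-9.91806496e-05, -5.87947690e+01,  6.41543213e-01, -2.91077292e+01,
       -5.38889773e-02,  1.81735831e-02,  1.43377092e-04]), 'ee_pos': array([ 146.44807678, -607.07594068,  221.80238016]), 'ee_rot': array([-7.78976780e-04,  9.92997244e-01,  1.18134843e-01, -1.61753097e-04]), 'contact_force': array([-0.38257581, -0.0102677 , -0.27425869]), 'moment': array([ 0.00274372, -0.01648231, -0.01033277]), 'grip_force': 0.0, 'gripper_width': 87.8292785293839}
top {'K': array([[529.77421286,   0.        , 278.88804279],
       [  0.        , 529.77421286, 204.91801563],
       [  0.        ,   0.        ,   1.        ]]), 'origin': array([ 320.10962336,   75.70278711, 1234.13168818]), 'rotation': array([ 0.70636459,  0.07102341, -0.06825212, -0.70096105])}
side {'K': array([[521.57066854,   0.        , 284.17570496],
       [  0.        , 521.57066854, 204.46841629],
       [  0.        ,   0.        ,   1.        ]]), 'origin': array([ -0.97887748, 703.49125672, 902.35508746]), 'rotation': array([-0.3447212 , -0.13270869,  0.35396055,  0.85922501])}
```

```bash
sed -i 's/np.array(m\["rotation"\])/RM(m)/g' h.py
cat >> h.py <<'E'
def RM(m):
    q=m["rotation"];return R.from_quat([q[1],q[2],q[3],q[0]]).as_matrix()
E
ls pics
```

```text
side0.png
top0.png
```

View pics/top0.png

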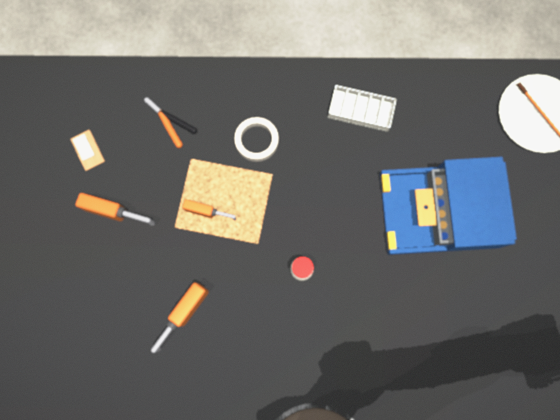

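View pics/side0.png

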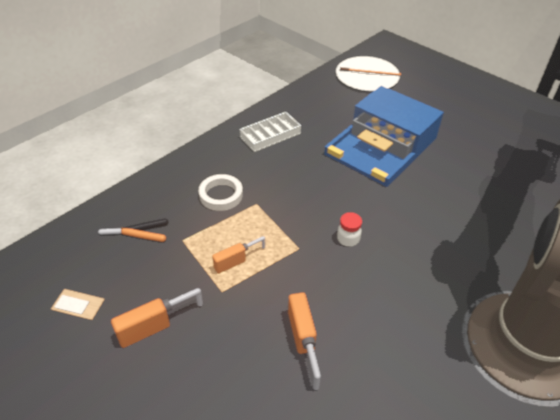

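The top view shows three orange hooks: one on the cork mat with its handle at (198,208), one at (98,206) and one at (187,305), the last two visibly larger. The one on the mat fits the description by place and size. The tape is at (256,139), the bead box at (362,107) and the jar at (302,268). The rack has its stops at (386,183) and (392,240), and the eye is at (426,207). I'll confirm with enlarged crops.

Run:
```python
from h import *
m=manip.camera_model("top");im=cv2.imread("pics/top0.png")
a=cv2.resize(im[185:235,170:250],None,fx=7,fy=7,interpolation=cv2.INTER_CUBIC)
b=cv2.resize(im[150:260,375:525],None,fx=3.73,fy=3.73,interpolation=cv2.INTER_CUBIC)
c=np.zeros((600,780,3),np.uint8)
# left hook crop 80x35 -> top, rack -> separate
h,w=b.shape[:2]
cv2.imwrite("pics/hookcrop.png",a)
cv2.imwrite("pics/rackcrop.png",cv2.resize(im[150:260,375:525],None,fx=5.2,fy=5.2,interpolation=cv2.INTER_CUBIC))
for n,u,v,z in [("matTL",192,160,3),("matTR",272,172,3),("matBR",258,242,3),("matBL",176,228,3),("tape",256,139,24),("jar",302,268,62),("eye",426,207,48),("st1",386,183,28),("st2",392,240,28),("roofFL",445,158,88),("roofFR",455,249,88),("roofBR",515,242,88),("roofBL",504,157,88),("bb",362,107,28)]:
    print(n,at(m,u,v,z))
# orange components: handle lengths
hsv=cv2.cvtColor(im,cv2.COLOR_BGR2HSV)
k=cv2.inRange(hsv,(5,190,150),(14,255,255));n,l,st,ce=cv2.connectedComponentsWithStats(k)
for i in range(1,n):
    if st[i,4]>150:
        r=cv2.minAreaRect(np.argwhere(l==i)[:,::-1].astype(np.float32));print(r, at(m,*r[0],48))
```

```text
matTL [675.1 292.    3. ]
matTR [646.6  98.7   3. ]
matBR [477.4 129.7   3. ]
matBL [509.1 323.    3. ]
tape [722.2 137.4  24. ]
jar [413.   29.2  62. ]
eye [ 554.8 -254.    48. ]
st1 [ 615.3 -168.7   28. ]
st2 [ 481.2 -178.2   28. ]
roofFL [ 659.3 -290.7   88. ]
roofFR [ 454.5 -301.4   88. ]
roofBR [ 470.8 -432.5   88. ]
roofBL [ 662.5 -423.1   88. ]
bb [ 803.3 -116.9   28. ]
```

View pics/hookcrop.png

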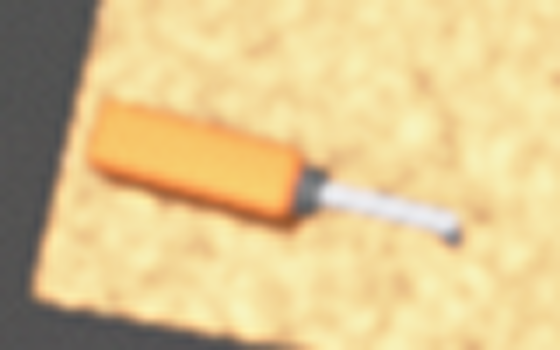

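View pics/rackcrop.png

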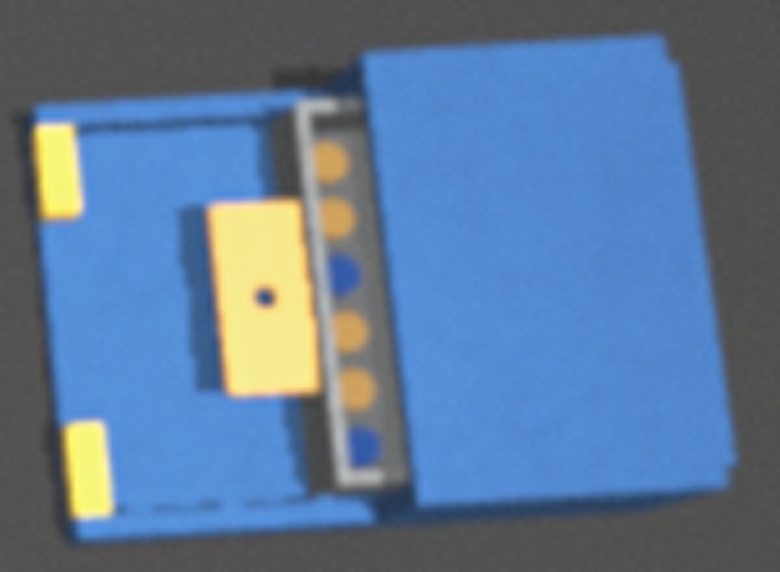

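The crop confirms the mat hook. Its handle's top face has corners at (184.7,199.7), (183.1,209), (213.6,206.7) and (211.4,216.1), and the shank end is at about (235,217). The eye is at (426,207.1). The tray-facing edge of the stops runs from (388.8,174) to (396.7,249.2).

Run:
```python
from h import *
m=manip.camera_model("top")
P=[at(m,*p,48) for p in [(184.7,199.7),(183.1,209.0),(213.6,206.7),(211.4,216.1)]]
print(P); c=np.mean(P,0); d=(P[2]+P[3]-P[0]-P[1])/2; print("c",c,"len",np.linalg.norm(d),"wid",np.linalg.norm(P[0]-P[1]),np.linalg.norm(P[2]-P[3]),"yaw",np.arctan2(d[1],d[0]))
d/=np.linalg.norm(d);n=np.array([-d[1],d[0],0])
for uv in [(170+320/7,185+192/7),(170+455/7,185+222/7)]:
    q=at(m,*uv,43);print("shank",q,(q-c)@d,(q-c)@n)
e=at(m,425.96,207.1,48);print("eye",e)
S=[at(m,375+u/5.2,150+v/5.2,28) for u,v in [(72,125),(82,216),(103,421),(113,516)]];print(S)
f=S[3]-S[0];print("stop line yaw",np.arctan2(f[1],f[0]), "mid",(S[0]+S[3])/2,np.linalg.norm(f))
B=[at(m,375+u/5.2,150+v/5.2,48) for u,v in [(208,204),(298,200),(320,390),(230,395)]];print("plate",B)
print("plate axis yaw", [np.arctan2(*(B[i]-B[j])[[1,0]]) for i,j in [(3,0),(2,1)]])
s=manip.observe();q=s["ee_rot"];print(R.from_quat([q[1],q[2],q[3],q[0]]).as_matrix().round(3))
```

```text
[array([567.8, 297. ,  48. ]), array([546.1, 299.7,  48. ]), array([551.9, 230.3,  48. ]), array([530.1, 234.6,  48. ])]
c [548.975 265.4    48.   ] len 67.80274699449869 wid 21.86732722579504 22.220036003571142 yaw -1.8082630582477517
shank [539.6 225.7  43. ] 40.79128608497831 0.22716631232137213
shank [530.  181.3  43. ] 86.20360544498634 1.3412804647483627
eye [ 554.6 -253.9   48. ]
[array([ 637. , -176.1,   28. ]), array([ 594.9, -179.2,   28. ]), array([ 502.1, -185.4,   28. ]), array([ 460. , -188.3,   28. ])]
stop line yaw -3.0727749435185734 mid [ 548.5 -182.2   28. ] 177.41995378198024
plate [array([ 596.2, -230.7,   48. ]), array([ 598.3, -270.5,   48. ]), array([ 513.4, -275.9,   48. ]), array([ 510.9, -236.7,   48. ])]
plate axis yaw [np.float64(-3.0713683411887764), np.float64(-3.078073976021505)]
[[ 0.972  0.235 -0.   ]
 [ 0.235 -0.972  0.001]
 [-0.    -0.001 -1.   ]]
```

>>> {"fn": "send_rows", "kwargs": {
  "plan": [
    [[0.16,-0.129,0,0,0,0,1],[0.16,-0.129,0,0,0,0,1],[0.16,-0.129,0,0,0,0,1],[0.16,-0.129,0,0,0,0,1],[0.16,-0.129,0,0,0,0,1],[0.16,-0.129,0,0,0,0,1],[0.16,-0.129,0,0,0,0,1],[0.16,-0.129,0,0,0,0,1],[0.16,-0.129,0,0,0,0,1],[0.16,-0.129,0,0,0,0,1]]
  ]
}}

```text
t: 1.35
ee_pos: [460.4, -198.8, 222.5]
ee_rot: [0.0, 0.993, 0.118, -0.0]
contact_force: [0.8, -0.9, 0.7]
gripper_width: 87.7
grip_force: 0.0
```

>>> {"fn": "send_rows", "kwargs": {
  "plan": [
    [[0.078,-0.172,0,0,0,0,1],[0.078,-0.172,0,0,0,0,1],[0.078,-0.172,0,0,0,0,1],[0.078,-0.172,0,0,0,0,1],[0.078,-0.172,0,0,0,0,1],[0.078,-0.172,0,0,0,0,1],[0.078,-0.172,0,0,0,0,1],[0.078,-0.172,0,0,0,0,1],[0.078,-0.172,0,0,0,0,1],[0.078,-0.172,0,0,0,0,1]]
  ]
}}

```text
t: 2.6
ee_pos: [548.5, 264.7, 222.2]
ee_rot: [0.0, 0.993, 0.118, -0.0]
contact_force: [0.5, -0.8, 1.5]
gripper_width: 87.7
grip_force: 0.0
```

>>> {"fn": "send_rows", "kwargs": {
  "plan": [
    [[0,0,0,0,0,-0.3,1],[0,0,0,0,0,-0.3,1],[0,0,0,0,0,-0.3,1],[0,0,0,0,0,-0.3,1],[0,0,0,0,0,-0.3,1],[0,0,0,0,0,-0.3,1],[0,0,0,0,0,-0.3,1],[0,0,0,0,0,-0.094,1],[0,0,0,0,0,0,1],[0,0,0,0,0,0,1]]
  ]
}}

```text
t: 3.85
ee_pos: [548.4, 263.4, 222.4]
ee_rot: [-0.0, 0.786, 0.618, -0.0]
contact_force: [-0.8, -0.6, 0.2]
gripper_width: 87.8
grip_force: 0.0
```

Run:
```python
from h import *
s=manip.observe();q=s["ee_rot"];print(s["t"],s["ee_pos"],s["qpos"].round(2),R.from_quat([q[1],q[2],q[3],q[0]]).as_matrix().round(3))
m=manip.camera_model("wrist");print(m)
for p in [(549,265.4,48),(530,181,43)]:print(proj(m,p))
cv2.imwrite("pics/w1.png",manip.camera("wrist"))
```

```text
3.85 [548.39601523 263.39050419 222.42534304] [ 0.01  0.49 -0.75  1.6   0.35  1.19 -1.06] [[ 0.236  0.972 -0.   ]
 [ 0.972 -0.236 -0.   ]
 [-0.    -0.    -1.   ]]
{'K': array([[289.37330177,   0.        , 275.57892924],
       [  0.        , 289.37330177, 208.70658662],
       [  0.        ,   0.        ,   1.        ]]), 'origin': array([567.29786532, 339.62461567, 384.69984411]), 'rotation': array([ 0.98267611, -0.14243948,  0.01724872, -0.1173079 ])}
[275.5 190. ]
[276.6 254.5]
```

View pics/w1.png

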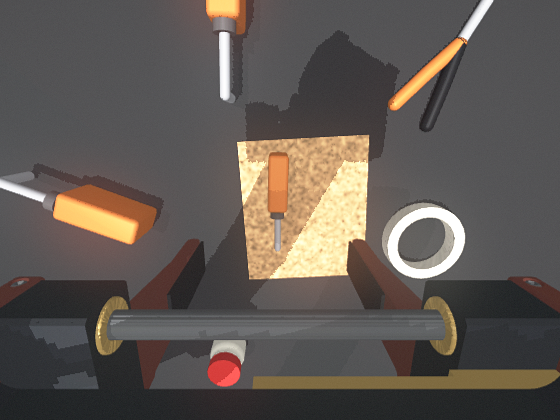

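The wrist view shows the mat hook between the open fingers, with the handle around (278,182) and the prong at (277,250), close to the prediction of (275.5,190) and (276.6,254.5). I'll go down and grip.

>>> {"fn": "send_rows", "kwargs": {
  "plan": [
    [[0.008,0,0.15,0,0,0,1],[0,0,0.15,0,0,0,1],[0,0,0.15,0,0,0,1],[0,0,0.15,0,0,0,1],[0,0,0.12,0,0,0,1],[0,0,0.07,0,0,0,1],[0,0,0.038,0,0,0,1],[0,0,0,0,0,0,1]]
  ]
}}

```text
t: 4.9
ee_pos: [549.0, 265.6, 15.7]
ee_rot: [-0.0, 0.786, 0.619, -0.0]
contact_force: [-0.2, -0.2, 0.3]
gripper_width: 88.2
grip_force: 0.0
```

>>> {"fn": "send_rows", "kwargs": {
  "plan": [
    [[0,0,0,0,0,0,0.6],[0,0,0,0,0,0,0.4],[0,0,0,0,0,0,0.3],[0,0,0,0,0,0,0.2],[0,0,0,0,0,0,0.1],[0,0,0,0,0,0,0.1],[0,0,0,0,0,0,0.1],[0,0,0,0,0,0,0.1]]
  ],
  "force": 30
}}

```text
t: 5.9
ee_pos: [549.1, 265.5, 15.6]
ee_rot: [0.0, 0.786, 0.619, 0.0]
contact_force: [0.3, -0.1, -1.3]
gripper_width: 23.8
grip_force: 29.9
```

>>> {"fn": "send_rows", "kwargs": {
  "plan": [
    [[0,0,-0.05,0,0,0,0.1],[0,0,-0.1,0,0,0,0.1],[0,0,-0.1,0,0,-0.2,0.1],[0,0,-0.1,0,0,-0.212,0.1],[0,0,-0.1,0,0,-0.2,0.1],[0,0,0,0,0,0,0.1]]
  ]
}}

```text
t: 6.65
ee_pos: [549.8, 266.1, 130.3]
ee_rot: [0.001, 0.683, 0.731, 0.002]
contact_force: [0.7, -0.3, -1.3]
gripper_width: 24.1
grip_force: 29.9
```

>>> {"fn": "send_rows", "kwargs": {
  "plan": [
    [[-0.1,-0.012,0,0,0,0,0.1],[-0.2,-0.012,0,0,0,0,0.1],[-0.2,-0.012,0,0,0,0,0.1],[-0.2,-0.012,0,0,0,0,0.1],[-0.2,-0.012,0,0,0,0,0.1],[-0.2,-0.012,0,0,0,0,0.1],[-0.2,-0.012,0,0,0,0,0.1],[-0.2,-0.012,0,0,0,0,0.1],[-0.15,-0.012,0,0,0,0,0.1],[-0.085,-0.012,0,0,0,0,0.1]]
  ]
}}

```text
t: 7.9
ee_pos: [547.8, -172.0, 126.9]
ee_rot: [-0.001, 0.684, 0.729, -0.001]
contact_force: [0.4, 0.4, -1.0]
gripper_width: 24.1
grip_force: 29.9
```

>>> {"fn": "send_rows", "kwargs": {
  "plan": [
    [[0,0,0.08,0,0,0,0.1],[0,0,0.06,0,0,0,0.1],[0,0,0,0,0,0,0.1],[0,0,0,0,0,0,0.1]]
  ]
}}

```text
t: 8.4
ee_pos: [549.2, -168.0, 93.1]
ee_rot: [-0.0, 0.682, 0.732, 0.0]
contact_force: [-0.6, -0.4, -0.9]
gripper_width: 24.1
grip_force: 29.9
```

Run:
```python
from h import *
s=manip.observe();q=s["ee_rot"];print(s["t"],s["ee_pos"],s["contact_force"],R.from_quat([q[1],q[2],q[3],q[0]]).as_matrix().round(3))
T=s["ee_pos"];Rm=R.from_quat([q[1],q[2],q[3],q[0]]).as_matrix()
w=manip.camera_model("wrist");t=manip.camera_model("top")
tip=T+Rm@[-85,0,8.6];print(tip)
a=manip.camera("wrist");b=manip.camera("top");cv2.imwrite("pics/w2f.png",a);cv2.imwrite("pics/t2f.png",b)
for m in (w,t):print(proj(m,tip),proj(m,(554.6,-253.9,48)))
u,v=map(int,proj(w,tip));A=cv2.resize(a[max(v-55,0):v+45,u-65:u+65],(780,600),interpolation=cv2.INTER_CUBIC);print("w crop origin",u-65,max(v-55,0))
cv2.imwrite("pics/w2.png",A)
```

```text
8.4 [ 549.17605668 -168.02754561   93.09364113] [-0.61114906 -0.37159411 -0.85214122] [[-0.071  0.998 -0.   ]
 [ 0.998  0.071  0.001]
 [ 0.001 -0.    -1.   ]]
[ 555.17579766 -252.81104055   84.44944685]
[274.9 357.6] [274.2 325.2]
[429.9 203.7] [425.9 207.1]
w crop origin 209 302
```

View pics/w2.png

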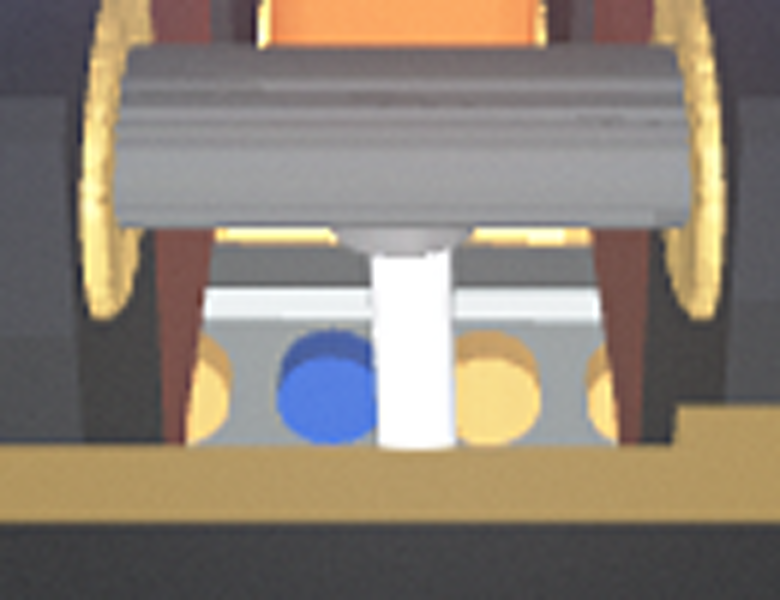

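The wrist view shows only the near part of the shank, centred at about column 412 of the crop, while the tip is hidden by the gripper's bar. I'll use the top and side views together.

Run:
```python
from h import *
s=manip.observe();q=s["ee_rot"];T=s["ee_pos"];Rm=R.from_quat([q[1],q[2],q[3],q[0]]).as_matrix()
tip=T+Rm@[-85,0,8.6]
t=manip.camera_model("top");d=manip.camera_model("side")
b=cv2.imread("pics/t2f.png");c=manip.camera("side");cv2.imwrite("pics/s2f.png",c)
out=[]
for m,im in ((t,b),(d,c)):
    u,v=map(int,(proj(m,tip)+proj(m,(554.6,-253.9,48)))/2);print("origin",u-30,v-35,proj(m,tip),proj(m,(554.6,-253.9,48)))
    out.append(cv2.resize(im[v-35:v+35,u-30:u+30],None,fx=6.5,fy=6.5,interpolation=cv2.INTER_CUBIC))
cv2.imwrite("pics/ts2.png",np.hstack(out))
```

```text
origin 398 170 [430.2 203.5] [425.9 207.1]
origin 346 99 [377.2 128.6] [375.5 140. ]
```

View pics/ts2.png

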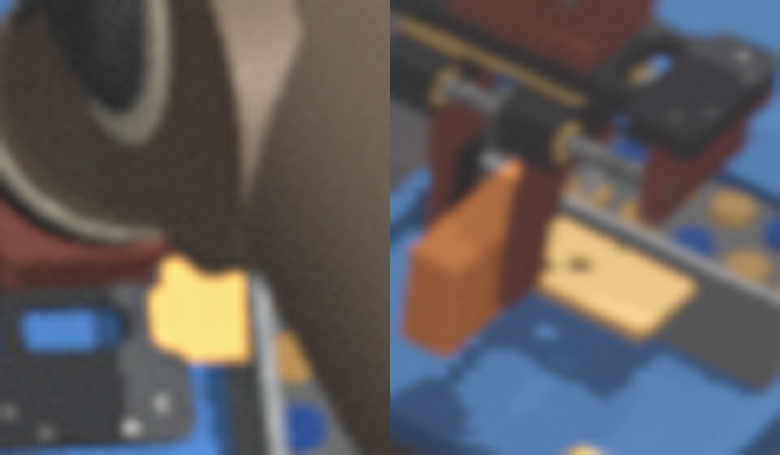

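Run:
```python
from h import *
s=manip.observe();q=s["ee_rot"];T=s["ee_pos"];Rm=R.from_quat([q[1],q[2],q[3],q[0]]).as_matrix()
w=manip.camera_model("wrist")
def tool(u,v,h): return (Rm.T@(at(w,u,v,T[2]+h)-T)).round(1)
f=lambda x,y:(209+x/6,302+y/6)
print("shank",tool(*f(411,262),27.4),tool(*f(414,350),27.4),tool(*f(416.5,440),27.4))
print("collar",tool(*f(401.5,240),27.4))
print("fingers",tool(*f(187,300),23),tool(*f(610,300),23))
a=cv2.imread("pics/w2f.png")
for v in (346,350,354,358,362,366,370,374):
    g=a[v,265:292].astype(int).min(1);e=np.where(g>200)[0]; print(v,265+e.min() if len(e) else None,265+e.max() if len(e) else None, end=' | ')
cv2.imwrite("pics/w1c.png",cv2.resize(cv2.imread("pics/w1.png")[145:260,235:325],None,fx=5.2,fy=5.2,interpolation=cv2.INTER_CUBIC))
print(w["origin"]-T)
```

```text
shank [-42.3   1.6 -27.4] [-52.6   1.9 -27.4] [-63.4   2.1 -27.4]
collar [-39.7   0.7 -27.4]
fingers [-50.7 -20.3 -23. ] [-50.8  21.2 -23. ]
346 271 283 | 350 265 291 | 354 265 291 | 358 271 283 | 362 272 283 | 366 272 284 | 370 272 284 | 374 272 284 | [ -5.17530534  78.26728042 162.28904739]
```

View pics/w1c.png

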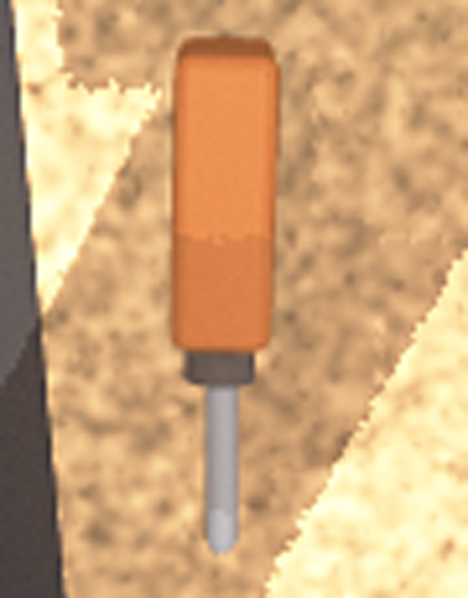

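Run:
```python
from h import *
m={'K':np.array([[289.373,0,275.579],[0,289.373,208.7066],[0,0,1.]]),'origin':np.array([567.298,339.6246,384.6998]),'rotation':np.array([0.98267611,-0.14243948,0.01724872,-0.1173079])}
f=lambda x,y:(235+(x-.5)/5.2-0,145+(y-.5)/5.2)
P={n:at(m,*f(x,y),z) for n,x,y,z in [("bl",177,57,48),("br",278,57,48),("fl",172,345,48),("fr",272,345,48),("sh0",222,392,43),("sh1",222,450,43),("sh2",222,500,43),("prong",221.5,532,43),("end",221,551,43)]}
d=P["fl"]+P["fr"]-P["bl"]-P["br"];L=np.linalg.norm(d)/2;d/=np.linalg.norm(d);n=np.array([-d[1],d[0],0]);c=(P["fl"]+P["fr"]+P["bl"]+P["br"])/4
print("c",c,"L",L,"yaw",np.arctan2(d[1],d[0]))
for k in P:print(k,P[k],((P[k]-c)@d).round(1),((P[k]-c)@n).round(2))
```

```text
c [553.675 271.3    48.   ] L 66.6394215160966 yaw -1.8248739198854151
bl [551.2 306.2  48. ] -33.2 -11.17
br [572.9 300.9  48. ] -33.5 11.17
fl [533.9 241.8  48. ] 33.5 -11.73
fr [556.7 236.3  48. ] 33.1 11.73
sh0 [542.2 226.1  43. ] 46.6 0.25
sh1 [538.7 211.6  43. ] 61.5 0.51
sh2 [535.7 198.9  43. ] 74.6 0.8
prong [533.6 190.7  43. ] 83.1 0.83
end [532.3 185.7  43. ] 88.2 0.83
```

Run:
```python
from h import *
m={'K':np.array([[289.373,0,275.579],[0,289.373,208.7066],[0,0,1.]]),'origin':np.array([567.298,339.6246,384.6998]),'rotation':np.array([0.98267611,-0.14243948,0.01724872,-0.1173079])}
t=manip.camera_model("top");sd=manip.camera_model("side")
# subpixel-ish mat corners from segmentation in top0, side0, w1
for n,mm,roi in (("top0",t,(170,155,110,95)),("side0",sd,(180,205,120,85)),("w1",m,(230,130,145,155))):
    im=cv2.imread(f"pics/{n}.png");hsv=cv2.cvtColor(im,cv2.COLOR_BGR2HSV)
    k=cv2.inRange(hsv,(5,50,70),(30,255,255));x,y,w,h=roi
    z=np.zeros_like(k);z[y:y+h,x:x+w]=k[y:y+h,x:x+w];z=cv2.morphologyEx(z,cv2.MORPH_OPEN,np.ones((3,3)))
    c=max(cv2.findContours(z,cv2.RETR_EXTERNAL,cv2.CHAIN_APPROX_NONE)[0],key=cv2.contourArea)
    hull=cv2.convexHull(c);p=cv2.approxPolyDP(hull,6,True)[:,0]
    W=[at(mm,*q,3) for q in p];print(n,[(tuple(map(int,q)),tuple(map(float,w[:2]))) for q,w in zip(p,W)],"mean",np.mean(W,0).round(1))
im=cv2.imread("pics/side0.png");cv2.imwrite("pics/s0c.png",cv2.resize(im[225:285,200:280],None,fx=8,fy=8,interpolation=cv2.INTER_CUBIC))
```

```text
top0 [((191, 158), (680.1, 294.6)), ((272, 174), (641.7, 98.7)), ((258, 243), (475.1, 129.6)), ((174, 227), (511.4, 327.8))] mean [577.1 212.7   3. ]
side0 [((259, 205), (635.7, 96.4)), ((299, 249), (474.4, 130.8)), ((218, 289), (523.2, 327.6)), ((182, 239), (683.9, 293.1))] mean [579.3 212.    3. ]
w1 [((369, 135), (679.8, 297.2)), ((373, 279), (655.2, 90.2)), ((249, 279), (476.6, 133.4)), ((237, 141), (513.6, 329.8))] mean [581.3 212.6   3. ]
```

View pics/s0c.png

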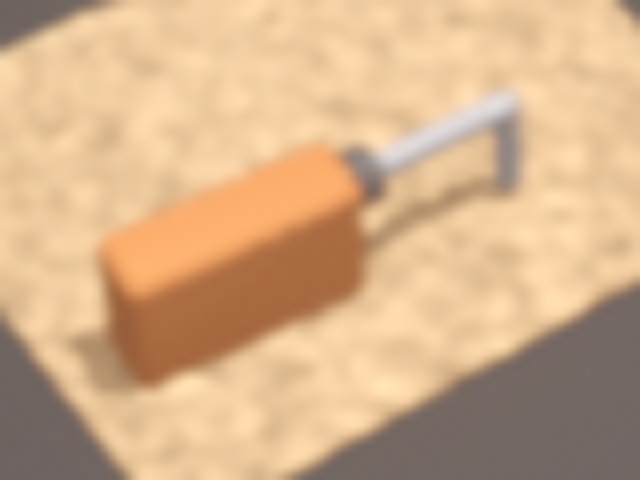

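The side crop shows the bent shank with the prong pointing down. Its top is at about (512,103) in the crop and its lower end at (508,187), with the handle's nearest bottom corner at (148,384).

Run:
```python
from h import *
t=manip.camera_model("top");sd=manip.camera_model("side")
S=lambda x,y,z:at(sd,200+(x+.5)/8-.5,225+(y+.5)/8-.5,z)
H=lambda x,y,z:at(t,170+(x+.5)/7-.5,185+(y+.5)/7-.5,z)
print("side prong end",S(508,187,7),"prong top",S(512,97,43))
tp=[S(*p,48) for p in [(100,246),(318,146),(138,297),(364,197)]];print("side top face",tp,np.mean(tp,0))
hb=[H(*p,48) for p in [(103,101),(90,168),(307,152),(292,220)]];print("top face",hb,np.mean(hb,0))
print("top prong tip",H(452,238,7), "shank end",H(462,222,43))
# prediction in images for hypothesised pose
for c,yaw,b in [((549.1,265.5),-1.808,1.1),((550.5,267.5),-1.808,1.1)]:
    d=np.array([np.cos(yaw),np.sin(yaw)]);n=np.array([-d[1],d[0]])
    p=np.array(c)+85*d+b*n;print("pred prong",p.round(1))
```

```text
side prong end [531.7 186.6   7. ] prong top [531.9 184.3  43. ]
side top face [array([569.6, 298.4,  48. ]), array([553.7, 235.5,  48. ]), array([549.9, 302.7,  48. ]), array([532.2, 239.2,  48. ])] [551.35 268.95  48.  ]
top face [array([569.4, 298. ,  48. ]), array([547.1, 301.3,  48. ]), array([552.9, 230.7,  48. ]), array([530.3, 234.9,  48. ])] [549.925 266.225  48.   ]
top prong tip [531.9 186.4   7. ] shank end [531.  180.1  43. ]
pred prong [530.2 182.6]
pred prong [531.6 184.6]
```

>>> {"fn": "send_rows", "kwargs": {
  "plan": [
    [[-0.012,-0.0073,0.05,0,0,0,0.1],[0,0,0.05,0,0,0,0.1],[0,0,0.03,0,0,0,0.1],[0,0,0,0,0,0,0.1],[0,0,0,0,0,0,0.1]]
  ]
}}

```text
t: 9.18
ee_pos: [547.5, -172.3, 60.8]
ee_rot: [0.0, 0.682, 0.731, 0.0]
contact_force: [0.6, -0.3, -1.4]
gripper_width: 24.1
grip_force: 29.9
```

>>> {"fn": "send_rows", "kwargs": {
  "plan": [
    [[0,0,0.006,0,0,0,0.1],[0,0,0.006,0,0,0,0.1],[0,0,0.006,0,0,0,0.1],[0,0,0,0,0,0,0.1]]
  ]
}}

```text
t: 9.68
ee_pos: [547.4, -172.5, 56.2]
ee_rot: [0.0, 0.682, 0.731, -0.0]
contact_force: [0.1, -0.3, -0.3]
gripper_width: 23.5
grip_force: 29.9
```

>>> {"fn": "send_rows", "kwargs": {
  "plan": [
    [[0,0,0.004,0,0,0,0.1],[0,0,0.004,0,0,0,0.1],[0,0,0,0,0,0,0.1]]
  ]
}}

```text
t: 10.05
ee_pos: [547.6, -172.3, 54.1]
ee_rot: [0.0, 0.682, 0.731, 0.0]
contact_force: [1.0, 0.8, -1.5]
gripper_width: 23.7
grip_force: 29.9
```

>>> {"fn": "send_rows", "kwargs": {
  "plan": [
    [[0,0,0.004,0,0,0,0.1],[0,0,0.004,0,0,0,0.1],[0,0,0,0,0,0,0.1]]
  ]
}}

```text
t: 10.42
ee_pos: [547.5, -172.4, 52.2]
ee_rot: [0.0, 0.682, 0.731, 0.0]
contact_force: [1.5, 0.9, -0.6]
gripper_width: 23.9
grip_force: 29.9
```

>>> {"fn": "send_rows", "kwargs": {
  "plan": [
    [[0,0,0.006,0,0,0,0.1],[0,0,0.006,0,0,0,0.1],[0,0,0.006,0,0,0,0.1],[0,0,0,0,0,0,0.1]]
  ]
}}

```text
t: 10.92
ee_pos: [547.4, -172.3, 47.5]
ee_rot: [0.0, 0.682, 0.731, 0.0]
contact_force: [2.0, 0.7, 0.5]
gripper_width: 24.1
grip_force: 30.0
```

>>> {"fn": "send_rows", "kwargs": {
  "plan": [
    [[0,0.004,0,0,0,0,0.1],[0,0,0,0,0,0,0.1]]
  ]
}}

```text
t: 11.18
ee_pos: [547.8, -172.4, 47.4]
ee_rot: [-0.0, 0.682, 0.731, -0.0]
contact_force: [2.3, 1.2, -1.6]
gripper_width: 24.0
grip_force: 29.9
```

>>> {"fn": "send_rows", "kwargs": {
  "plan": [
    [[0,0,0.006,0,0,0,0.1],[0,0,0.006,0,0,0,0.1],[0,0,0.006,0,0,0,0.1],[0,0,0.006,0,0,0,0.1],[0,0,0,0,0,0,0.1],[0,0,0,0,0,0,0.1]]
  ]
}}

```text
t: 11.92
ee_pos: [548.1, -172.5, 41.6]
ee_rot: [-0.0, 0.682, 0.731, -0.0]
contact_force: [-0.9, 0.0, -1.4]
gripper_width: 23.9
grip_force: 29.9
```

Run:
```python
from h import *
s=manip.observe();q=s["ee_rot"];T=s["ee_pos"];Rm=R.from_quat([q[1],q[2],q[3],q[0]]).as_matrix()
d=manip.camera_model("side");w=manip.camera_model("wrist")
tip=T+Rm@[-85,0,8.6];print(T,s["contact_force"],tip)
c=manip.camera("side");cv2.imwrite("pics/s3f.png",c)
u,v=map(int,proj(d,(554,-230,48)));print(u-40,v-30)
cv2.imwrite("pics/s3.png",cv2.resize(c[v-30:v+30,u-40:u+40],None,fx=9,fy=9,interpolation=cv2.INTER_CUBIC))
for f in("s2f","s3f"):
    im=cv2.imread(f"pics/{f}.png");hsv=cv2.cvtColor(im,cv2.COLOR_BGR2HSV);k=cv2.inRange(hsv,(0,130,120),(20,255,255));n,l,st,ce=cv2.connectedComponentsWithStats(k)
    print(f,[tuple(st[i]) for i in range(1,n) if st[i,4]>30 and st[i,0]>320 and st[i,1]<200])
```

```text
[ 548.11535085 -172.46207978   41.55918046] [-0.9176539   0.02265863 -1.37739293] [ 553.95844275 -257.26138572   32.9629028 ]
330 114
s2f [(np.int32(349), np.int32(124), np.int32(18), np.int32(29), np.int32(280))]
s3f [(np.int32(347), np.int32(140), np.int32(18), np.int32(29), np.int32(275))]
```

View pics/s3.png

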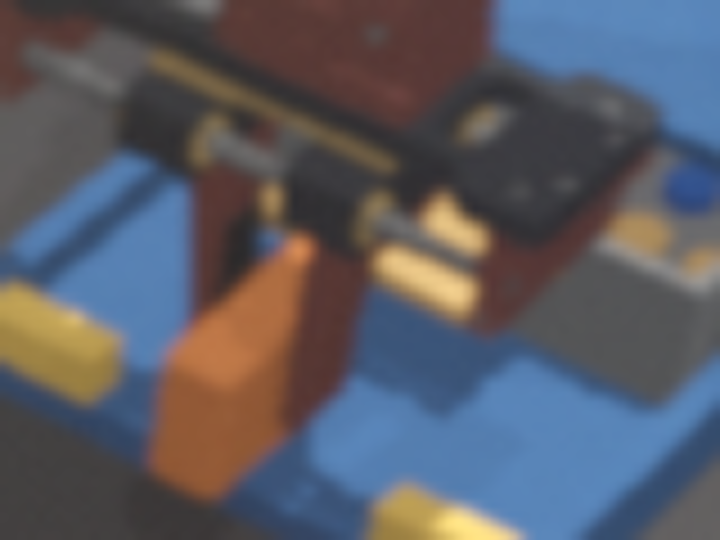

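The side view shows the handle level between the yellow stops (crop (60,340) and (440,520)). The eye is hidden behind the gripper. There is no vertical load with the tip at about z 33, so the prong is in the eye. I'll start a gentle drag and check the force.

>>> {"fn": "send_rows", "kwargs": {
  "plan": [
    [[0.004,0,0,0,0,0,0.1],[0.006,0,0,0,0,0,0.1],[0.008,0,0,0,0,0,0.1],[0.008,0,0,0,0,0,0.1],[0.008,0,0,0,0,0,0.1],[0.008,0,0,0,0,0,0.1]]
  ]
}}

```text
t: 12.72
ee_pos: [547.5, -162.1, 41.7]
ee_rot: [0.0, 0.682, 0.731, -0.0]
contact_force: [1.2, -4.9, -2.5]
gripper_width: 23.6
grip_force: 29.9
```

>>> {"fn": "send_rows", "kwargs": {
  "plan": [
    [[0.01,0,0,0,0,0,0.1],[0.01,0,0,0,0,0,0.1],[0.01,0,0,0,0,0,0.1],[0.01,0,0,0,0,0,0.1],[0.01,0,0,0,0,0,0.1],[0.01,0,0,0,0,0,0.1],[0.01,0,0,0,0,0,0.1],[0.01,0,0,0,0,0,0.1],[0.01,0,0,0,0,0,0.1],[0.01,0,0,0,0,0,0.1]]
  ]
}}

```text
t: 13.98
ee_pos: [545.8, -137.0, 41.6]
ee_rot: [0.0, 0.682, 0.731, -0.0]
contact_force: [0.5, -4.7, -1.8]
gripper_width: 23.7
grip_force: 29.9
```

>>> {"fn": "send_rows", "kwargs": {
  "plan": [
    [[0.01,0,0,0,0,0,0.1],[0.01,0,0,0,0,0,0.1],[0.01,0,0,0,0,0,0.1],[0.01,0,0,0,0,0,0.1],[0.01,0,0,0,0,0,0.1],[0.01,0,0,0,0,0,0.1],[0.01,0,0,0,0,0,0.1],[0.01,0,0,0,0,0,0.1],[0.01,0,0,0,0,0,0.1],[0.01,0,0,0,0,0,0.1]]
  ]
}}

```text
t: 15.22
ee_pos: [544.0, -112.0, 41.6]
ee_rot: [0.0, 0.682, 0.731, -0.0]
contact_force: [0.1, -4.8, -2.3]
gripper_width: 23.6
grip_force: 29.9
```

>>> {"fn": "send_rows", "kwargs": {
  "plan": [
    [[0.01,0,0,0,0,0,0.1],[0.01,0,0,0,0,0,0.1],[0.01,0,0,0,0,0,0.1],[0.01,0,0,0,0,0,0.1],[0.01,0,0,0,0,0,0.1],[0.01,0,0,0,0,0,0.1],[0.01,0,0,0,0,0,0.1],[0.006,0,0,0,0,0,0.1],[0.004,0,0,0,0,0,0.1]]
  ]
}}

```text
t: 16.35
ee_pos: [542.5, -92.1, 41.6]
ee_rot: [-0.0, 0.682, 0.731, -0.0]
contact_force: [0.2, -5.5, -2.3]
gripper_width: 23.9
grip_force: 29.9
```

>>> {"fn": "send_rows", "kwargs": {
  "plan": [
    [[0.004,0,0,0,0,0,0.1],[0.004,0,0,0,0,0,0.1],[0.004,0,0,0,0,0,0.1],[0.004,0,0,0,0,0,0.1]]
  ]
}}

```text
t: 16.85
ee_pos: [542.3, -88.2, 41.6]
ee_rot: [-0.0, 0.682, 0.731, -0.0]
contact_force: [0.4, -4.9, -1.6]
gripper_width: 24.1
grip_force: 29.9
```

```bash
cat > g.py <<'E'
from h import *
# front edge of the tray's rim (z=57) by grey->blue; print plate/stop geometry from side view
d=manip.camera_model("side");c=manip.camera("side");hsv=cv2.cvtColor(c,cv2.COLOR_BGR2HSV)
ex=np.array([.071,-.998,0]);ey=np.array([.998,.071,0]);mid=np.array([548.5,-182.2,0])
for y in (-70,-60,60,70):
    out=[]
    for x in np.arange(-4,20,1.):
        p=mid+ex*x+ey*y+[0,0,57];u,v=proj(d,p);b=cv2.getRectSubPix(c,(1,1),(float(u),float(v)))[0,0];out.append(f"{x:.0f}:{b[0]}/{b[2]}")
    print(y," ".join(out))
s=manip.observe();print(s["t"],s["ee_pos"],s["contact_force"])
E
python3 g.py
```

```text
-70 -4:87/87 -3:87/87 -2:87/87 -1:88/88 0:88/88 1:88/88 2:88/88 3:88/88 4:90/90 5:94/94 6:99/99 7:105/105 8:112/112 9:121/121 10:132/132 11:140/141 12:147/149 13:153/155 14:156/159 15:157/161 16:155/163 17:153/165 18:151/168 19:148/173
-60 -4:88/88 -3:88/88 -2:88/88 -1:88/88 0:88/88 1:88/88 2:88/88 3:88/88 4:89/89 5:91/91 6:97/98 7:104/105 8:112/113 9:120/122 10:129/132 11:133/139 12:137/146 13:138/152 14:136/157 15:133/161 16:128/167 17:122/173 18:118/178 19:114/183
60 -4:50/58 -3:49/54 -2:49/54 -1:49/54 0:49/54 1:49/55 2:49/58 3:50/63 4:50/68 5:50/73 6:50/77 7:50/80 8:50/82 9:51/84 10:51/85 11:51/87 12:52/88 13:52/89 14:52/89 15:52/90 16:53/91 17:53/92 18:54/92 19:54/92
70 -4:51/60 -3:50/56 -2:49/52 -1:49/53 0:49/54 1:49/57 2:49/59 3:49/63 4:49/67 5:50/72 6:50/76 7:50/80 8:50/82 9:51/85 10:51/86 11:51/86 12:52/87 13:52/88 14:52/88 15:52/89 16:52/89 17:52/89 18:52/90 19:52/90
16.9 [542.30373618 -87.98558375  41.63639437] [ 0.22362437 -5.48513785 -2.30553533]
```

>>> {"fn": "send_rows", "kwargs": {
  "plan": [
    [[0.004,0,0,0,0,0,0.1],[0.004,0,0,0,0,0,0.1],[0.004,0,0,0,0,0,0.1],[0.004,0,0,0,0,0,0.1]]
  ]
}}

```text
t: 17.4
ee_pos: [542.0, -84.2, 41.6]
ee_rot: [0.0, 0.682, 0.731, -0.0]
contact_force: [0.5, -5.0, -3.3]
gripper_width: 23.7
grip_force: 29.9
```

>>> {"fn": "send_rows", "kwargs": {
  "plan": [
    [[0.002,0,0,0,0,0,0.1],[0.002,0,0,0,0,0,0.1],[0.002,0,0,0,0,0,0.1]]
  ]
}}

```text
t: 17.77
ee_pos: [541.9, -82.8, 41.6]
ee_rot: [0.0, 0.682, 0.731, -0.0]
contact_force: [-0.1, -5.0, -2.1]
gripper_width: 23.8
grip_force: 29.9
```

>>> {"fn": "send_rows", "kwargs": {
  "plan": [
    [[0.002,0,0,0,0,0,0.1],[0.002,0,0,0,0,0,0.1]]
  ]
}}

```text
t: 18.02
ee_pos: [541.9, -81.7, 41.6]
ee_rot: [0.0, 0.682, 0.731, -0.0]
contact_force: [0.8, -5.1, -1.6]
gripper_width: 23.7
grip_force: 29.9
```

>>> {"fn": "send_rows", "kwargs": {
  "plan": [
    [[0.002,0,0,0,0,0,0.1],[0.002,0,0,0,0,0,0.1]]
  ]
}}

```text
t: 18.27
ee_pos: [541.8, -80.7, 41.6]
ee_rot: [-0.0, 0.682, 0.731, -0.0]
contact_force: [0.4, -4.7, -1.7]
gripper_width: 24.0
grip_force: 29.9
```

>>> {"fn": "send_rows", "kwargs": {
  "plan": [
    [[0.002,0,0,0,0,0,0.1]]
  ]
}}

```text
t: 18.4
ee_pos: [541.7, -80.2, 41.6]
ee_rot: [-0.0, 0.682, 0.731, -0.0]
contact_force: [-0.9, -5.3, -2.1]
gripper_width: 24.0
grip_force: 29.9
```

>>> {"fn": "send_rows", "kwargs": {
  "plan": [
    [[0.002,0,0,0,0,0,0.1]]
  ]
}}

```text
t: 18.52
ee_pos: [541.7, -79.7, 41.6]
ee_rot: [-0.0, 0.682, 0.731, -0.0]
contact_force: [0.5, -4.9, -2.0]
gripper_width: 24.1
grip_force: 29.9
```

>>> {"fn": "send_rows", "kwargs": {
  "plan": [
    [[0.002,0,0,0,0,0,0.1]]
  ]
}}

```text
t: 18.65
ee_pos: [541.7, -79.3, 41.6]
ee_rot: [0.0, 0.682, 0.731, -0.0]
contact_force: [-0.2, -5.4, -2.6]
gripper_width: 24.1
grip_force: 29.9
```

>>> {"fn": "send_rows", "kwargs": {
  "plan": [
    [[0.002,0,0,0,0,0,0.1]]
  ]
}}

```text
t: 18.77
ee_pos: [541.6, -78.8, 41.6]
ee_rot: [-0.0, 0.682, 0.731, -0.0]
contact_force: [0.6, -5.1, -2.3]
gripper_width: 23.6
grip_force: 29.9
```

>>> {"fn": "send_rows", "kwargs": {
  "plan": [
    [[0.002,0,0,0,0,0,0.1]]
  ]
}}

```text
t: 18.9
ee_pos: [541.6, -78.6, 41.6]
ee_rot: [0.0, 0.682, 0.731, -0.0]
contact_force: [1.0, -6.2, -2.8]
gripper_width: 23.9
grip_force: 29.9
```

```bash
python3 g.py
```

```text
-70 -4:98/98 -3:104/104 -2:110/111 -1:119/119 0:128/129 1:137/139 2:145/147 3:152/154 4:155/157 5:156/159 6:155/160 7:153/162 8:151/164 9:149/166 10:147/169 11:146/175 12:145/182 13:145/188 14:145/193 15:146/196 16:147/198 17:147/200 18:148/203 19:147/205
-60 -4:95/96 -3:102/102 -2:109/110 -1:119/120 0:127/130 1:134/138 2:138/145 3:142/152 4:142/156 5:141/160 6:134/165 7:128/170 8:122/175 9:117/179 10:112/184 11:114/191 12:117/199 13:122/207 14:127/213 15:131/220 16:133/221 17:135/223 18:138/221 19:141/220
60 -4:51/82 -3:51/84 -2:51/84 -1:51/85 0:51/86 1:51/87 2:51/87 3:51/88 4:52/89 5:52/89 6:53/90 7:53/91 8:53/91 9:53/91 10:53/90 11:52/90 12:52/89 13:52/88 14:52/88 15:52/88 16:52/87 17:53/87 18:53/87 19:54/87
70 -4:51/81 -3:51/83 -2:51/86 -1:51/86 0:51/86 1:51/87 2:51/87 3:51/88 4:51/88 5:51/88 6:51/88 7:52/89 8:52/89 9:52/90 10:52/90 11:52/90 12:52/90 13:52/90 14:52/89 15:52/88 16:51/88 17:51/88 18:51/87 19:51/88
18.95 [541.61215509 -78.58019674  41.61557569] [ 1.13660569 -4.87775763 -1.90234578]
```

>>> {"fn": "send_rows", "kwargs": {
  "plan": [
    [[0.002,0,0,0,0,0,0.1]]
  ]
}}

```text
t: 19.08
ee_pos: [541.5, -78.4, 41.6]
ee_rot: [0.0, 0.682, 0.731, -0.001]
contact_force: [0.4, -6.8, -2.5]
gripper_width: 23.8
grip_force: 29.9
```

>>> {"fn": "send_rows", "kwargs": {
  "plan": [
    [[0.002,0,0,0,0,0,0.1]]
  ]
}}

```text
t: 19.2
ee_pos: [541.4, -78.0, 41.5]
ee_rot: [0.0, 0.682, 0.731, -0.001]
contact_force: [0.3, -7.1, -2.4]
gripper_width: 24.4
grip_force: 29.9
```

>>> {"fn": "send_rows", "kwargs": {
  "plan": [
    [[0.002,0,0,0,0,0,0.1],[0,0,0,0,0,0,0.1]]
  ]
}}

```text
t: 19.45
ee_pos: [541.4, -77.5, 41.5]
ee_rot: [0.0, 0.683, 0.731, -0.001]
contact_force: [-0.3, -6.8, -2.4]
gripper_width: 24.1
grip_force: 29.9
```

>>> {"fn": "send_rows", "kwargs": {
  "plan": [
    [[0.002,0,0,0,0,0,0.1],[0,0,0,0,0,0,0.1]]
  ]
}}

```text
t: 19.7
ee_pos: [541.3, -77.4, 41.5]
ee_rot: [0.0, 0.683, 0.731, -0.001]
contact_force: [0.3, -7.3, -2.4]
gripper_width: 24.1
grip_force: 29.9
```

```bash
python3 g.py | cut -c1-110
```

```text
-70 -4:99/99 -3:104/104 -2:111/111 -1:119/119 0:128/128 1:137/138 2:144/146 3:150/152 4:152/156 5:153/158 6:15
-60 -4:96/96 -3:102/102 -2:109/110 -1:118/120 0:127/129 1:132/137 2:136/144 3:138/150 4:138/154 5:136/157 6:12
60 -4:52/85 -3:52/87 -2:52/87 -1:52/88 0:52/89 1:52/89 2:52/89 3:52/90 4:53/91 5:52/91 6:52/91 7:52/91 8:52/90
70 -4:51/83 -3:51/85 -2:51/86 -1:51/86 0:51/87 1:51/87 2:51/88 3:51/88 4:51/89 5:52/89 6:52/90 7:53/91 8:53/91
19.75 [541.3520281  -77.44919415  41.52170614] [ 0.40934848 -7.52933095 -3.08249725]
```

>>> {"fn": "send_rows", "kwargs": {
  "plan": [
    [[0,0,0,0,0,0,0.1],[0.002,0,0,0,0,0,0.1],[0.002,0,0,0,0,0,0.1],[0,0,0,0,0,0,0.1]]
  ],
  "force": 50
}}

```text
t: 20.25
ee_pos: [541.4, -77.3, 41.5]
ee_rot: [0.001, 0.683, 0.731, -0.001]
contact_force: [0.3, -9.7, -2.5]
gripper_width: 23.9
grip_force: 49.9
```

```bash
cat > g2.py <<'E'
from h import *
import sys
d=manip.camera_model("side");c=manip.camera("side");cv2.imwrite(f"pics/{sys.argv[1]}.png",c)
ex=np.array([.071,-.998,0]);ey=np.array([.998,.071,0]);mid=np.array([548.5,-182.2,0])
for y in (-75,-65,-55,55,65,75):
    xs=np.arange(-14,12,.5);g=[]
    for x in xs:
        u,v=proj(d,mid+ex*x+ey*y+[0,0,57]);g.append(cv2.getRectSubPix(c,(3,3),(float(u),float(v))).mean())
    dg=np.gradient(np.array(g));i=np.argmax(dg);w=np.clip(dg[max(i-5,0):i+6],0,None);print(y,(xs[max(i-5,0):i+6]@w/w.sum()).round(2),round(dg[i],2))
s=manip.observe();print(s["t"],s["ee_pos"],s["contact_force"])
E
python3 g2.py s5
```

```text
-75 -1.37 3.52
-65 -1.08 3.83
-55 -0.07 3.61
55 -7.52 0.8
65 -8.42 0.67
75 -6.22 0.81
20.3 [541.39709655 -77.34478065  41.47323451] [ 1.07792505 -9.63260621 -2.56523924]
```

>>> {"fn": "send_rows", "kwargs": {
  "plan": [
    [[-0.004,0,0,0,0,0,0.1],[-0.004,0,0,0,0,0,0.1],[0,0,0,0,0,0,0.1]]
  ]
}}

```text
t: 20.68
ee_pos: [541.4, -77.5, 41.6]
ee_rot: [-0.0, 0.682, 0.731, -0.0]
contact_force: [-1.1, -4.8, -1.5]
gripper_width: 23.7
grip_force: 49.9
```

>>> {"fn": "send_rows", "kwargs": {
  "plan": [
    [[-0.004,0,0,0,0,0,0.1],[-0.004,0,0,0,0,0,0.1],[0,0,0,0,0,0,0.1]]
  ]
}}

```text
t: 21.05
ee_pos: [541.9, -78.0, 41.7]
ee_rot: [-0.0, 0.682, 0.731, 0.001]
contact_force: [-0.1, 0.3, -1.4]
gripper_width: 23.2
grip_force: 49.9
```

>>> {"fn": "send_rows", "kwargs": {
  "plan": [
    [[-0.004,0,0,0,0,0,0.1],[0,0,0,0,0,0,0.1]]
  ]
}}

```text
t: 21.3
ee_pos: [542.0, -79.9, 41.7]
ee_rot: [-0.0, 0.682, 0.731, 0.0]
contact_force: [-0.4, 1.0, -1.7]
gripper_width: 24.2
grip_force: 49.9
```

>>> {"fn": "send_rows", "kwargs": {
  "plan": [
    [[0,0,-0.008,0,0,0,0.1],[0,0,-0.008,0,0,0,0.1],[0,0,-0.008,0,0,0,0.1]]
  ]
}}

```text
t: 21.68
ee_pos: [542.0, -80.1, 47.9]
ee_rot: [0.0, 0.682, 0.731, 0.0]
contact_force: [0.5, -0.3, -0.9]
gripper_width: 23.6
grip_force: 49.9
```

>>> {"fn": "send_rows", "kwargs": {
  "plan": [
    [[0,0,-0.008,0,0,0,0.1],[0,0,-0.01,0,0,0,0.1],[0,0,-0.01,0,0,0,0.1],[0,0,-0.01,0,0,0,0.1],[0,0,-0.01,0,0,0,0.1],[0,0,-0.01,0,0,0,0.1],[0,0,-0.02,0,0,0,0.1],[0,0,-0.04,0,0,0,0.1],[0,0,-0.06,0,0,0,0.1],[0,0,0,0,0,0,0.1]]
  ]
}}

```text
t: 22.92
ee_pos: [543.0, -80.1, 93.8]
ee_rot: [0.001, 0.682, 0.731, 0.001]
contact_force: [-0.2, 0.0, -1.5]
gripper_width: 23.8
grip_force: 49.9
```

>>> {"fn": "send_rows", "kwargs": {
  "plan": [
    [[0.08,0.022,0,0,0,0,0.1],[0.16,0.022,0,0,0,0,0.1],[0.18,0.022,0,0,0,0,0.1],[0.18,0.022,0,0,0,0,0.1],[0.18,0.022,0,0,0,0,0.1],[0.18,0.022,0,0,0,0,0.1],[0.16,0.022,0,0,0,0,0.1],[0.09,0.022,0,0,0,0,0.1],[0.04,0,0,0,0,0,0.1],[0,0,0,0,0,0,0.1]]
  ]
}}

```text
t: 24.18
ee_pos: [563.9, 234.7, 91.9]
ee_rot: [-0.0, 0.682, 0.731, -0.0]
contact_force: [0.9, -0.8, -1.2]
gripper_width: 23.9
grip_force: 49.9
```

>>> {"fn": "send_rows", "kwargs": {
  "plan": [
    [[0,0,0.06,0,0,0,0.1],[0,0,0.08,0,0,0,0.1],[0,0,0.08,0,0,0,0.1],[0,0,0.05,0,0,0,0.1],[0,0,0.02,0,0,0,0.1],[0,0,0,0,0,0,0.1],[0,0,0,0,0,0,0.1]]
  ]
}}

```text
t: 25.05
ee_pos: [564.6, 235.0, 20.2]
ee_rot: [0.0, 0.682, 0.731, 0.0]
contact_force: [0.5, 0.3, -2.4]
gripper_width: 23.6
grip_force: 49.9
```

```bash
python3 g2.py s6
```

```text
-75 -1.32 3.37
-65 -1.0 3.67
-55 -0.45 3.33
55 -3.09 3.0
65 -0.21 2.67
75 -1.15 2.98
25.1 [564.66811987 235.02241321  20.3103459 ] [-0.36841521 -0.33333982 -1.36951259]
```

>>> {"fn": "send_rows", "kwargs": {
  "plan": [
    [[0,0,0.006,0,0,0,0.1],[0,0,0.006,0,0,0,0.1],[0,0,0.004,0,0,0,0.1],[0,0,0,0,0,0,0.1]]
  ]
}}

```text
t: 25.6
ee_pos: [564.3, 234.7, 15.6]
ee_rot: [0.0, 0.682, 0.731, -0.0]
contact_force: [-0.4, 0.8, -1.8]
gripper_width: 23.5
grip_force: 49.9
```

>>> {"fn": "send_rows", "kwargs": {
  "plan": [
    [[0,0,0.003,0,0,0,0.1],[0,0,0,0,0,0,0.1]]
  ]
}}

```text
t: 25.85
ee_pos: [564.3, 234.7, 15.6]
ee_rot: [0.0, 0.682, 0.731, -0.0]
contact_force: [-1.6, -1.3, 6.5]
gripper_width: 23.5
grip_force: 49.9
```

Contact with the mat. I'll release slowly and retreat straight up.

>>> {"fn": "send_rows", "kwargs": {
  "plan": [
    [[0,0,-0.002,0,0,0,0.1],[0,0,0,0,0,0,0.4],[0,0,0,0,0,0,0.6],[0,0,0,0,0,0,0.8],[0,0,0,0,0,0,1],[0,0,0,0,0,0,1],[0,0,0,0,0,0,1],[0,0,0,0,0,0,1]]
  ],
  "force": 20
}}

```text
t: 26.85
ee_pos: [564.3, 234.7, 15.4]
ee_rot: [0.0, 0.682, 0.731, 0.0]
contact_force: [-0.3, 0.2, 0.1]
gripper_width: 87.1
grip_force: 0.0
```

>>> {"fn": "send_rows", "kwargs": {
  "plan": [
    [[0,0,-0.04,0,0,0,1],[0,0,-0.1,0,0,0,1],[0,0,-0.15,0,0,0,1],[0,0,-0.15,0,0,0,1],[0,0,-0.15,0,0,0,1],[0,0,-0.1,0,0,0,1],[0,0,0,0,0,0,1],[0,0,0,0,0,0,1]]
  ]
}}

```text
t: 27.85
ee_pos: [564.0, 234.3, 187.4]
ee_rot: [0.0, 0.682, 0.731, -0.0]
contact_force: [-0.5, -0.6, -0.6]
gripper_width: 87.8
grip_force: 0.0
```

```bash
python3 g2.py s7
python3 - <<'E'
from h import *
c=cv2.imread("pics/s7.png");d=manip.camera_model("side")
w=manip.camera_model("wrist");a=manip.camera("wrist");T=np.array([564.3,234.7])
for n,im,m in(("side",c,d),("wrist",a,w)):
    hsv=cv2.cvtColor(im,cv2.COLOR_BGR2HSV);k=cv2.inRange(hsv,(3,170,90),(14,255,255));nn,l,st,ce=cv2.connectedComponentsWithStats(k)
    print(n,"exp",proj(m,(*T,25)),[(tuple(map(int,st[i])),ce[i].round(1)) for i in range(1,nn) if st[i,4]>80])
    c4=[]
    for z in (3,48):
        for sx in(-35,35):
            for sy in(-12,12): c4.append(proj(m,(T[0]-.071*-sx*-1*-1+sy*.998,T[1]+.998*sx+sy*.071,z)))
    c4=np.array(c4);print("exp box",c4.min(0),c4.max(0))
E
```

```text
-75 -1.33 3.22
-65 -1.04 3.52
-55 0.04 3.39
55 -2.75 3.09
65 -0.19 2.69
75 -1.13 3.0
27.9 [563.76808482 234.22690397 186.89875763] [-0.36578361 -0.84289609 -0.64465805]
side exp [236.7 246.8] []
exp box [219.2 229.1] [253.4 264.4]
wrist exp [275.8 193.6] [((407, 71, 94, 55, 466), array([436.9, 104.7])), ((2, 92, 120, 87, 2793), array([ 72.5, 131.1]))]
exp box [260.6 160.9] [292.1 229. ]
```

Run:
```python
from h import *
w=manip.camera_model("wrist");a=manip.camera("wrist");hsv=cv2.cvtColor(a,cv2.COLOR_BGR2HSV)
print("handle",hsv[190,276],"mat",hsv[190,310])
for t in(150,165,180):
    k=cv2.inRange(hsv[120:290,220:340],(2,t,30),(16,255,255));n,l,st,ce=cv2.connectedComponentsWithStats(k);i=1+np.argmax(st[1:,4])
    r=cv2.minAreaRect(np.argwhere(l==i)[:,::-1].astype(np.float32));print(t,st[i]+[220,120,0,0,0],r)
    q=np.array(r[0])+[220,120];print(at(w,*q,45))
```

```text
handle [ 13 164 237] mat [ 16 110 229]
150 [ 265  157   23   67 1432] ((55.99999237060547, 69.99998474121094), (65.99998474121094, 21.999996185302734), 90.0)
[563.8 243.6  45. ]
165 [266 158  22  66 720] ((56.5, 70.5), (65.0, 21.0), 90.0)
[564.3 243.1  45. ]Traceback (most recent call last):
  File "<stdin>", line 5, in <module>
    return _wrapfunc(a, 'argmax', axis=axis, out=out, **kwds)
    return bound(*args, **kwds)
ValueError: attempt to get argmax of an empty sequence
```

The handle shows upright on the mat: blob at columns 265–288, rows 157–224, about where an upright handle should be. The tray's front reads the same as when it was pressed on the stops.

```bash
python3 -c "
from cell import manip
print(manip.job_done())"
```

```text
the job is handed in; nothing more can be done
None
```

I dragged the tray against both stops and unhooked it, then stood the hook back on the cork mat and handed the job in; no verdict came back, but the last measurements (hook upright on the mat, tray front unmoved since it was pressed on the stops, peak measured pull about 10 N) fit the requirements.

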